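# Stand the washed dough board in the drying rack

## Task

One large wooden dough board stands on edge in the yellow wash crate, beside two smaller ones. Move the large one to the steel drying rack: lower it, without dropping it, into the empty middle slot so that it stands upright on its lower edge on the rack's plate. Leave the two boards already in the rack where they are.

Things in the scene. Friction and masses are not known exactly. Their poses are not given: they have to be found in the camera images.
- board: The large board, plain light wood, 150 long, 14 thick, 165 tall (mm), 250 g; the widest and tallest of three standing on edge, in any slot of the crate. Origin: centre of its lower edge, 6 mm above the table; x along its length, y through its thickness, z up. Slots: 80 mm apart along y, 21 mm wide between fins 55 mm high; crate fixed, walls 45 mm high. The other boards are 105 and 115 mm tall.
- rack: Steel rack, fixed. Plate 170 (x) x 250 (y) x 12 mm with three slots along x, at y = -80, 0 (empty), +80 mm, each between four upright 8 mm wires at x = +-45 mm: 22 mm clear up to 70 mm above the table, flaring to 46 mm at 102 mm. Origin: centre of its underside, under the empty slot. Boards stand on the plate, 12 mm above the origin, length along x, either way round.
- racked_left: Board already in the rack's slot at y = +80 mm: light wood, 130 mm long, 14 mm thick, 130 mm tall, standing on edge, loose. Origin: centre of its lower edge face; x along its length, y through its thickness, z up.
- racked_right: The same kind of board in the rack's slot at y = -80 mm, with the same axes.

How it is judged:
By the outcome, as a careful person would: the job done as asked, in the order asked, and still so for the second after the job is handed in, with the robot touching nothing.
It also fails if it takes over 40 s, if anything falls off the work surface, if the arm or the gripper's body presses on something with over 40 N, if the wrist force passes 120 N, or if a joint passes its speed limit or range.

## Robot

A 6-joint arm with a two-finger parallel gripper is mounted at the origin on the work surface. World frame = base frame: x ahead of the robot, y to its left, z up, the work surface at z = 0. Lengths are in m, angles in rad, forces in N, time in s.
With the tool pointing down it reaches from about 0.35 to 0.775 m from the base axis. Payload 5.5 kg.
Tool frame: the origin (TCP) lies on the centre line of the jaws, within the pads' length; the fingertips stand 11 mm ahead of it and the grasp point (between the pads) lies 8 mm behind it (env.tip_extent is the distance from the TCP to the fingertips, in m); z points along the fingers, y is the line along which they close (so a half turn about z gives the same grasp; the last joint's range is limited). The gripper opens to 85 mm and grips with 20 to 120 N. Pads are 22 mm wide; open, the fingers measure 114 mm over their backs; the gripper's body (76 mm by 85 mm) begins 54 mm behind the grasp point. The pads swing forward as they close: fully open they stand 13 mm farther back than shut.
Start: joints at [-1.263, 0.313, 0.046, 1.304, 0, 1.431], TCP at [0.249, -0.518, 0.242] pointing down, gripper open.
Joint ranges: [-2.76, 2.76], [-0.86, 1.69], [-1.03, 1.26], [-2.2, 2.34], [-1.47, 1.5], [-3.14, 3.14]. Speed limits (rad/s): [2.57, 2.57, 3.14, 3.14, 3.14, 3.14].

## Interface

Orientations are given as a unit quaternion [w, x, y, z].
In Python, from workcell import env gives the robot as it stands.
- The arm moves only by the shell command python3 -m jog 'ROWS' [FORCE]. ROWS is JSON, a list of rows, each a list of 5 numbers: the gripper's target within -1 to 1 (shut at 1, half-way at 0, fully open at -1), then the shift along the tool's x, y, z in m, then the turn about the tool's z in degrees. In form: [[fingers, tx, ty, tz, turn], ...]. A call has 1 to 5 rows; each row shifts and turns the commanded pose from where the row before left it, along the tool's axes as they then stand; what a row does not reach is not made up. A row lasts 1/12 s, in which the tool goes at most 41.7 mm and 7.16 degrees, less where a joint would pass 70% of its speed; a pose out of reach is approached as far as the arm can. A call is refused whole if a number of a shift passes 0.0417 or a number of a turn 7.16, either way. A call with a gripper value outside its range is refused whole. The fingers move at their own pace and stop on an object; FORCE is the grip in N (left out, the last holds). Time passes only in rows, so rows that do not move let the fingers close. It gives the time, the measured TCP pose, the force, the opening and the grip force at its end, in the units of the state.
- env.get_state(): the state, without advancing time (a new reading comes with each control period).
- env.read_camera(name): name is "side" or "top" or "wrist"; returns a dict with "img" (400x640x3 uint8, red, green, blue), "fov_y" (degrees; the focal length in pixels is half the picture's height over the tangent of half this angle, whatever the lens; pixels are square), "cx", "cy" (the principal point, pixels), "T" (4x4, takes a point from camera to world coordinates). Camera axes: x right, y up, looking along -z (the intrinsics and any distortion apply to the point x, -y, -z); pixel columns grow to the right and rows downward; lengths in m; the calibration is good to about 2 mm. A picture is of the moment at which its call begins. There is no depth.
- env.hand_in(): hands the job in; it is judged then, once.
The state is a dict: "clock": time; "joint_pos": joint angles; "qvel": joint speeds; "tau": joint torques, N m; "tcp_pos": TCP position; "orientation": TCP orientation; "wrist_force": force on the tool from outside, world axes, zero at the start; "ft_torque": the same for the moment, N m; "finger_gap": finger opening in m; "grip_force": force on a finger pad.
Only numpy, scipy, OpenCV 4.12 (cv2) and the standard library are available. Lean on these libraries where they do the work, as an engineer would, in place of code of your own. Each camera call takes 0.05 s, during which the arm holds its last target. There are 200 camera calls.

## Working session

There is one attempt and no reset: what is moved stays moved. The work goes in short steps, Python scripts to look and compute and a shell command to move; the robot and the scene stay as the last step left them, time stands still between calls to the robot, and variables do not carry over. Pictures are saved under pics/ and viewed, at most 10 in all, crops included, and the job is handed in when it is done.

```bash
mkdir -p pics; ls; cat > h.py <<'E'
import numpy as np,cv2
from workcell import env
def shot(n,f):
    c=env.read_camera(n); cv2.imwrite('pics/'+f,c['img'][:,:,::-1]); np.save('pics/'+f+'.npy',c,allow_pickle=True); return c
def load(f): return np.load('pics/'+f+'.npy',allow_pickle=True).item()
def ray(c,u,v):
    f=200/np.tan(np.radians(c['fov_y'])/2)
    d=np.array([(u-c['cx'])/f,-(v-c['cy'])/f,-1]); T=c['T']
    return T[:3,3],T[:3,:3]@d
def plane(c,u,v,z):
    o,d=ray(c,u,v); return o+d*(z-o[2])/d[2]
def proj(c,p):
    f=200/np.tan(np.radians(c['fov_y'])/2); T=np.array(c['T'])
    q=T[:3,:3].T@(np.array(p)-T[:3,3]); return c['cx']+f*q[0]/-q[2], c['cy']-f*q[1]/-q[2]
E
python3 - <<'E'
from h import *
a=shot('top','top1.png');b=shot('side','side1.png')
for c in(a,b): print({k:v for k,v in c.items() if k!='img'})
s=env.get_state();print(s)
E
```

```text
pics
{'fov_y': 51.50055555021206, 'cx': 318.89122759755537, 'cy': 196.97210180895115, 'T': array([[-0.02728879,  0.99149303, -0.12726702,  0.42264568],
       [-0.99961496, -0.02770646, -0.00151238,  0.01289675],
       [-0.00502564,  0.12717674,  0.99186734,  0.88290886],
       [ 0.        ,  0.        ,  0.        ,  1.        ]])}
{'fov_y': 47.34331428938684, 'cx': 319.6645488824534, 'cy': 201.2456470148588, 'T': array([[-0.78379921,  0.35887094, -0.50682389,  0.01242066],
       [-0.62064714, -0.42461185,  0.65916759,  0.65698555],
       [ 0.02135266,  0.83121383,  0.55554265,  0.59604606],
       [ 0.        ,  0.        ,  0.        ,  1.        ]])}
{'clock': 0.1, 'joint_pos': array([-1.26257760e+00,  3.13919898e-01,  4.51076569e-02,  1.30361052e+00,
        2.93875023e-05,  1.43121397e+00]), 'qvel': array([ 0.00025699, -0.0021379 ,  0.00199168,  0.00016239,  0.00217813,
       -0.00100255]), 'tau': array([ 2.84008347e-03, -4.81724918e+01,  2.99245298e+01,  1.27631912e-02,
       -1.50438423e-04,  1.69803712e-06]), 'tcp_pos': array([ 0.24884153, -0.51788488,  0.24150727]), 'orientation': array([-8.11564501e-04,  9.75038494e-01,  2.22034396e-01, -5.38461418e-05]), 'wrist_force': array([0.14265689, 0.43860587, 0.54184179]), 'ft_torque': array([0.020504  , 0.03795353, 0.0265544 ]), 'grip_force': 0.0, 'finger_gap': 0.08543707993227075}
```

View pics/top1.png

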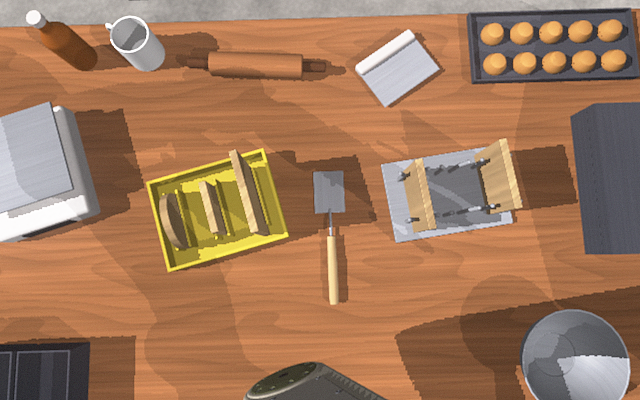

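View pics/side1.png

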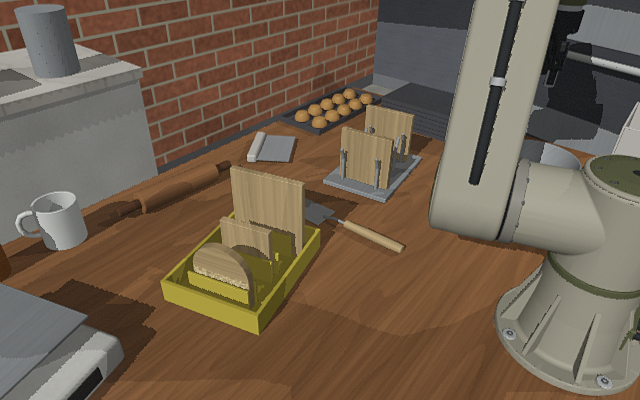

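The top view shows the crate at (150-288, 150-270) with the tall board in its right slot, from (235,152) to (262,235). The rack is at (382-520, 140-240), and its empty middle slot is near (455,190). The side view confirms that this board is the tallest. I'll zoom in on both for exact pixels.

```bash
python3 - <<'E'
from h import *
i=load('top1.png')['img'][:,:,::-1]
a=cv2.resize(i[140:275,140:300],None,fx=4.4,fy=4.4,interpolation=cv2.INTER_CUBIC)[:, :]
s=load('side1.png')['img'][:,:,::-1]
A=cv2.resize(i[145:245,220:320],(400,400),interpolation=cv2.INTER_CUBIC)
B=cv2.resize(i[135:245,375:525],(400,293),interpolation=cv2.INTER_CUBIC)
A=cv2.resize(i[140:245,225:295],(350,525),interpolation=cv2.INTER_CUBIC)
B=cv2.resize(i[135:250,375:525],(450,345),interpolation=cv2.INTER_CUBIC)
o=np.zeros((525,800,3),np.uint8);o[:,:350]=A;o[:345,350:]=B
cv2.imwrite('pics/z1.png',o)
E
```

```text
(no output)
```

View pics/z1.png

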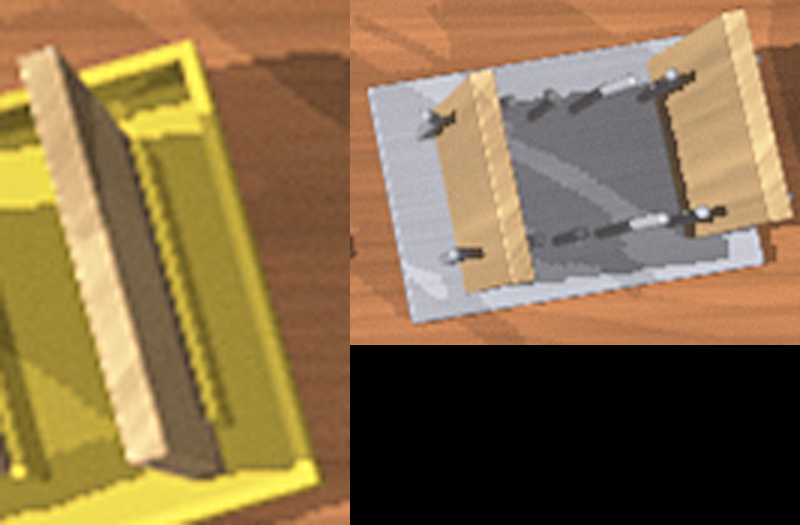

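```bash
python3 - <<'E'
from h import *
c=load('top1.png')
P=[plane(c,u,v,.171)[:2] for u,v in[(229,151.6),(235.4,149.2),(258,231),(251,232.6)]]
P=np.array(P);print(P.round(4));print('board c',P.mean(0));ax=(P[0]+P[1]-P[2]-P[3])/2;print(np.linalg.norm(ax),np.degrees(np.arctan2(ax[1],ax[0])))
Q=np.array([plane(c,u,v,.012)[:2] for u,v in[(381.3,164.3),(396,242.7),(513,222.7)]])
print(Q.round(4),'rack c',(Q[0]+Q[2])/2)
for d in(Q[0]-Q[1],Q[1]-Q[2]):print(np.linalg.norm(d),np.degrees(np.arctan2(d[1],d[0])))
# racked boards' top corners z=.142
for b in([(469,72),(490,68),(533,279),(514,283)],[(722,14),(743,11),(790,218),(768,222)]):
  R=np.array([plane(c,375+(u-350)/3,135+v/3,.142)[:2] for u,v in b]);ax=(R[0]+R[1]-R[2]-R[3])/2
  print('racked',R.mean(0),np.linalg.norm(ax),np.degrees(np.arctan2(ax[1],ax[0])))
from scipy.spatial.transform import Rotation as Ro
s=env.get_state();print(Ro.from_quat(np.roll(s['orientation'],-1)).as_matrix().round(3))
w=env.read_camera('wrist');print(w['T'].round(4),w['fov_y'],w['cx'],w['cy'])
E
```

```text
[[0.5988 0.1697]
 [0.6028 0.1585]
 [0.4581 0.1199]
 [0.4557 0.132 ]]
board c [0.5288441 0.1450166]
0.14882849547307064 14.85208655835137
[[ 0.6011 -0.1211]
 [ 0.4338 -0.144 ]
 [ 0.4687 -0.391 ]] rack c [ 0.53486625 -0.25601911]
0.16885353400305475 7.794645689244814
0.24949163439380517 98.04657069644534
racked [ 0.51935507 -0.17798685] 0.12979806132578128 8.288556372354481
racked [ 0.55109509 -0.33332455] 0.128834291173324 7.6151346862655
[[ 0.901  0.433 -0.   ]
 [ 0.433 -0.901  0.002]
 [ 0.    -0.002 -1.   ]]
[[ 0.4323  0.8622  0.264   0.3165]
 [-0.9017  0.4142  0.1238 -0.4851]
 [-0.0025 -0.2916  0.9566  0.3722]
 [ 0.      0.      0.      1.    ]] 65.00035602975537 317.47201547590487 196.239811178399
```

```bash
R='' ; python3 -m jog '[[-1,0.015,-0.0132,0,0],[-1,0.03,-0.0264,0,0],[-1,0.03,-0.0264,0,0],[-1,0.03,-0.0264,0,0],[-1,0.03,-0.0264,0,0]]'
python3 -m jog '[[-1,0.03,-0.0264,0,0],[-1,0.03,-0.0264,0,0],[-1,0.03,-0.0264,0,0],[-1,0.03,-0.0264,0,0],[-1,0.03,-0.0264,0,0]]'
python3 -m jog '[[-1,0.03,-0.0264,0,0],[-1,0.03,-0.0264,0,0],[-1,0.03,-0.0264,0,0],[-1,0.03,-0.0264,0,0],[-1,0.03,-0.0264,0,0]]'
python3 -m jog '[[-1,0.03,-0.0264,0,0],[-1,0.03,-0.0264,0,0],[-1,0.03,-0.0264,0,0],[-1,0.015,-0.0132,0,0],[-1,0,0,0,-7.05]]'
python3 -m jog '[[-1,0,0,0,-7.05],[-1,0,0,0,-7.05],[-1,0,0,0,-7.05],[-1,0,0,0,-7.05],[-1,0,0,0,-7.05]]'
python3 -m jog '[[-1,0,0,0,-7.05],[-1,0,0,0,-7.05],[-1,0,0,0,-7.05],[-1,0,0,0,-7.05],[-1,0,0,0,-7.05]]'
python3 -m jog '[[-1,0,0,0,-7.05],[-1,0,0,0,-7.05],[-1,0,0,0,-7.05],[-1,0,0,0,-7.05],[-1,0,0,0,-7.05]]'
python3 -m jog '[[-1,0,0,0,-7.05],[-1,0,0,0,-7.05],[-1,0,0,0,-7.05],[-1,0,0,0,-7.05],[-1,0,0,0,-7.05]]'
python3 -m jog '[[-1,0,0,0,-7.05],[-1,0,0,0,-7.05],[-1,0,0,0,-7.05],[-1,0,0,0,0],[-1,0,0,0,0]]'
cat > st.py <<'E'
import sys; sys.path.insert(0,'.')
from h import *
from scipy.spatial.transform import Rotation as Ro
# rows to goal: st.py gx gy gz yaw_deg  -> tool-frame shift and turn
s=env.get_state();R=Ro.from_quat(np.roll(s['orientation'],-1)).as_matrix()
yaw=np.degrees(np.arctan2(R[1,0],R[0,0]))
print('t',s['clock'],'tcp',s['tcp_pos'].round(4),'yaw',yaw.round(2),'z',R[:,2].round(4),'gap',s['finger_gap'],'grip',s['grip_force'],'F',s['wrist_force'].round(1),'q',s['joint_pos'].round(2))
if len(sys.argv)>1:
    g=np.array(sys.argv[1:5],float);print('shift',(R.T@(g[:3]-s['tcp_pos'])).round(4),'turn',-((g[3]-yaw+180)%360-180))
E
python3 st.py 0.529 0.145 0.133 194.9
python3 -c "
from h import *
shot('wrist','w1.png')"
```

```text
clock: 0.57
tcp_pos: [0.3193, -0.3511, 0.2419]
orientation: [-0.0, 0.975, 0.222, -0.0]
wrist_force: [0.5, -0.1, 0.4]
finger_gap: 0.0854
grip_force: 0.0
clock: 0.98
tcp_pos: [0.3974, -0.1669, 0.2423]
orientation: [0.0, 0.975, 0.222, 0.0]
wrist_force: [0.8, 0.3, 0.4]
finger_gap: 0.0852
grip_force: 0.0
clock: 1.4
tcp_pos: [0.4755, 0.0171, 0.2422]
orientation: [0.0, 0.975, 0.222, 0.0]
wrist_force: [1.5, -0.5, 0.1]
finger_gap: 0.0852
grip_force: 0.0
clock: 1.82
tcp_pos: [0.531, 0.1478, 0.2414]
orientation: [-0.001, 0.959, 0.284, 0.0]
wrist_force: [-0.0, -0.3, 0.4]
finger_gap: 0.0852
grip_force: 0.0
clock: 2.23
tcp_pos: [0.5297, 0.1439, 0.2419]
orientation: [-0.0, 0.827, 0.561, -0.0]
wrist_force: [0.1, -0.1, -0.4]
finger_gap: 0.0854
grip_force: 0.0
clock: 2.65
tcp_pos: [0.5297, 0.1438, 0.2419]
orientation: [-0.0, 0.619, 0.786, -0.0]
wrist_force: [-0.8, 0.8, -0.2]
finger_gap: 0.0855
grip_force: 0.0
clock: 3.07
tcp_pos: [0.5297, 0.1438, 0.2419]
orientation: [-0.0, 0.352, 0.936, -0.0]
wrist_force: [-0.3, 0.7, -0.4]
finger_gap: 0.0855
grip_force: 0.0
clock: 3.48
tcp_pos: [0.5298, 0.1438, 0.2419]
orientation: [-0.0, 0.052, 0.999, -0.0]
wrist_force: [0.1, -0.5, -0.1]
finger_gap: 0.0854
grip_force: 0.0
clock: 3.9
tcp_pos: [0.5298, 0.1438, 0.242]
orientation: [-0.0, -0.128, 0.992, -0.0]
wrist_force: [-0.4, 0.4, -0.7]
finger_gap: 0.0857
grip_force: 0.0
t 3.9 tcp [0.5298 0.1438 0.242 ] yaw -165.34 z [-5.e-04 -2.e-04 -1.e+00] gap 0.08567328728675631 grip 0.0 F [-0.4  0.4 -0.7] q [ 0.12  0.26 -0.02  1.29 -0.   -0.14]
shift [0.0004 0.0014 0.109 ] turn -0.238450102265233
```

View pics/w1.png

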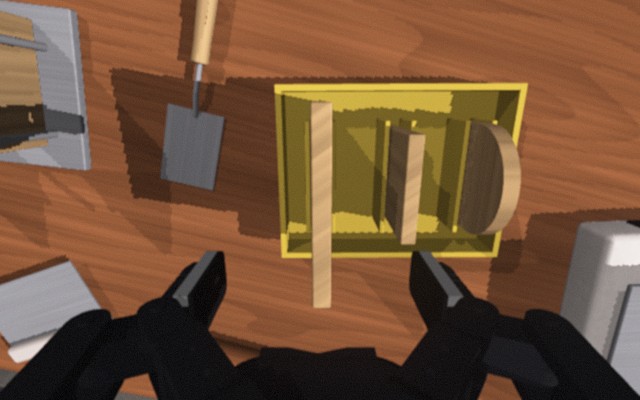

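The wrist view shows the board's top edge from (321,101) to (321,307), centred between the jaws and parallel to the pads. One numeric check, then descend.

```bash
python3 - <<'E'
from h import *
c=load('w1.png')
P=np.array([plane(c,u,v,.171)[:2] for u,v in[(310.5,102),(331.5,101),(331,306),(313,307)]])
ax=(P[2]+P[3]-P[0]-P[1])/2;print(P.round(4),P.mean(0),np.linalg.norm(ax),np.degrees(np.arctan2(ax[1],ax[0])))
E
python3 -m jog '[[-1,0,0,0.02,0],[-1,0,0.001,0.02,-0.2],[-1,0,0,0.02,0],[-1,0,0,0,0]]'
python3 st.py 0.529 0.145 0.133 194.9
```

```text
[[0.4603 0.122 ]
 [0.4565 0.1343]
 [0.5986 0.173 ]
 [0.6029 0.1601]] [0.52956967 0.14733331] 0.1474689076856272 15.094164687647066
clock: 4.28
tcp_pos: [0.5272, 0.1445, 0.1784]
orientation: [-0.003, -0.13, 0.992, -0.0]
wrist_force: [-0.7, 0.3, -0.6]
finger_gap: 0.0853
grip_force: 0.0
t 4.2833 tcp [0.5272 0.1445 0.1784] yaw -165.08 z [-6.6e-03 -9.0e-04 -1.0e+00] gap 0.08527015069414794 grip 0.0 F [-0.7  0.3 -0.6] q [ 0.12  0.29 -0.14  1.14 -0.   -0.14]
shift [-0.0021  0.      0.0454] turn 0.017027840698915497
```

```bash
python3 -m jog '[[-1,0,0.001,0.02,0],[-1,0,0,0.015,0],[-1,0,0,0.01,0],[-1,0,0,0,0],[-1,0,0,0,0]]' 60
python3 st.py 0.529 0.146 0.133 194.9
python3 -m jog '[[1,0,0,0,0],[1,0,0,0,0],[1,0,0,0,0],[1,0,0,0,0],[1,0,0,0,0]]' 60
python3 -m jog '[[1,0,0,0,0],[1,0,0,0,0],[1,0,0,0,0],[1,0,0,0,0],[1,0,0,0,0]]' 60
python3 st.py 0.529 0.146 0.133 194.9
```

```text
clock: 4.7
tcp_pos: [0.5294, 0.1457, 0.1376]
orientation: [-0.0, -0.131, 0.991, -0.0]
wrist_force: [0.6, -0.5, -0.8]
finger_gap: 0.0851
grip_force: 0.0
t 4.7 tcp [0.5294 0.1457 0.1376] yaw -164.98 z [-4.e-04 -2.e-04 -1.e+00] gap 0.08508200540967839 grip 0.0 F [ 0.6 -0.5 -0.8] q [ 0.12  0.32 -0.21  1.04 -0.   -0.14]
shift [0.0003 0.0004 0.0046] turn 0.1171566562912858
clock: 5.12
tcp_pos: [0.5297, 0.1457, 0.1377]
orientation: [0.0, -0.131, 0.991, -0.0]
wrist_force: [-0.2, -0.0, -0.4]
finger_gap: 0.0255
grip_force: 0.0
clock: 5.53
tcp_pos: [0.5298, 0.1458, 0.1377]
orientation: [0.0, -0.131, 0.991, -0.0]
wrist_force: [0.3, 1.1, 3.5]
finger_gap: 0.0135
grip_force: 59.0
t 5.5333 tcp [0.5298 0.1458 0.1377] yaw -164.94 z [ 9.e-04  1.e-04 -1.e+00] gap 0.013517145067445297 grip 58.98378789424896 F [0.3 1.1 3.5] q [ 0.12  0.32 -0.21  1.04  0.   -0.14]
shift [0.0007 0.0004 0.0047] turn 0.16025219036725957
```

```bash
python3 -m jog '[[1,0,0,-0.005,0],[1,0,0,-0.01,0],[1,0,0,-0.015,0],[1,0,0,-0.02,0],[1,0,0,-0.025,0]]'
python3 -m jog '[[1,0,0,-0.03,0],[1,0,0,-0.03,0],[1,0,0,-0.025,0],[1,0,0,-0.015,0],[1,0,0,-0.005,0]]'
python3 -m jog '[[1,0,0,0,0],[1,0,0,0,0]]'
python3 st.py 0.535 -0.256 0.318 188
python3 -c "
from h import *
shot('side','s2.png');shot('top','t2.png')
a=load('s2.png')['img'][60:300,160:480,::-1];b=load('t2.png')['img'][100:280,120:440,::-1]
cv2.imwrite('pics/z2.png',np.vstack([cv2.resize(a,None,fx=1.4,fy=1.4),cv2.resize(b,None,fx=1.4,fy=1.4)]))"
```

```text
clock: 5.95
tcp_pos: [0.5281, 0.1455, 0.2119]
orientation: [-0.002, -0.131, 0.991, -0.0]
wrist_force: [-0.1, -0.2, -0.8]
finger_gap: 0.0137
grip_force: 58.5
clock: 6.37
tcp_pos: [0.5302, 0.1458, 0.3208]
orientation: [0.002, -0.131, 0.991, -0.0]
wrist_force: [-0.3, -0.2, -1.7]
finger_gap: 0.013
grip_force: 58.5
clock: 6.53
tcp_pos: [0.5291, 0.1457, 0.3165]
orientation: [-0.001, -0.131, 0.991, -0.0]
wrist_force: [-0.3, -0.9, -3.0]
finger_gap: 0.0133
grip_force: 58.5
t 6.5333 tcp [0.5291 0.1457 0.3165] yaw -164.94 z [-1.1e-03 -3.0e-04 -1.0e+00] gap 0.01327917422728586 grip 58.462443351745605 F [-0.3 -0.9 -3. ] q [ 0.12  0.25  0.15  1.46 -0.   -0.14]
shift [ 0.0987 -0.3894 -0.0014] turn 7.055692052972063
```

View pics/z2.png

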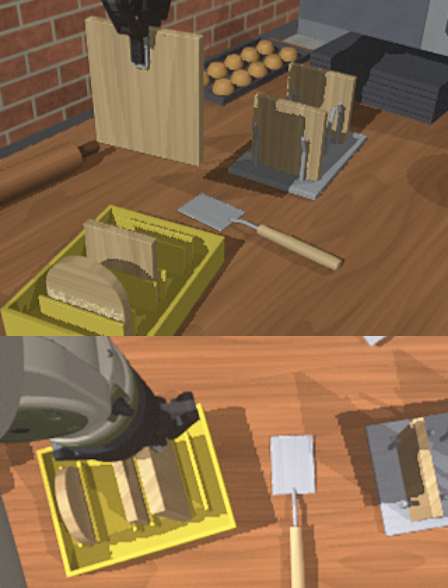

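The tall board hangs upright in the jaws, clear of the crate (upper half, corners about (88,17) and (203,163)). The rack's middle slot is empty. I'll carry it over the rack, then measure the board's actual pose.

```bash
python3 -m jog '[[1,0.0045,-0.0175,0,0],[1,0.0045,-0.0175,0,0],[1,0.009,-0.0354,0,0],[1,0.009,-0.0354,0,0],[1,0.009,-0.0354,0,0]]'
python3 -m jog '[[1,0.009,-0.0354,0,0],[1,0.009,-0.0354,0,0],[1,0.009,-0.0354,0,0],[1,0.009,-0.0354,0,0],[1,0.009,-0.0354,0,0]]'
python3 -m jog '[[1,0.009,-0.0354,0,0],[1,0.0045,-0.0175,0,0],[1,0.0045,-0.0175,0,0],[1,0,0,0,3.5],[1,0,0,0,3.5]]'
python3 -m jog '[[1,0,0,0,0],[1,0,0,0,0],[1,0,0,0,0]]'
python3 st.py 0.535 -0.256 0.318 188
python3 -c "
from h import *
shot('side','s3.png');shot('wrist','w3.png')
a=load('s3.png')['img'][20:260,240:480,::-1];b=load('w3.png')['img'][:,:,::-1]
cv2.imwrite('pics/z3.png',np.hstack([cv2.resize(a,(400,400)),b[:,120:520]]))"
```

```text
clock: 7.05
tcp_pos: [0.5305, -0.0009, 0.3157]
orientation: [-0.001, -0.132, 0.991, 0.0]
wrist_force: [0.3, 1.6, -2.3]
finger_gap: 0.0133
grip_force: 58.8
clock: 7.47
tcp_pos: [0.533, -0.1841, 0.3158]
orientation: [-0.001, -0.131, 0.991, 0.001]
wrist_force: [1.4, 0.2, -0.8]
finger_gap: 0.0133
grip_force: 58.8
clock: 7.88
tcp_pos: [0.534, -0.2565, 0.315]
orientation: [-0.001, -0.068, 0.998, 0.001]
wrist_force: [-0.1, 0.5, -1.6]
finger_gap: 0.0136
grip_force: 58.9
clock: 8.13
tcp_pos: [0.5346, -0.2548, 0.3165]
orientation: [-0.001, -0.071, 0.997, 0.0]
wrist_force: [0.4, -0.1, -2.0]
finger_gap: 0.0131
grip_force: 58.9
t 8.1333 tcp [ 0.5346 -0.2548  0.3165] yaw -171.84 z [-1.2e-03  8.0e-04 -1.0e+00] gap 0.013094154012092735 grip 58.93871247768402 F [ 0.4 -0.1 -2. ] q [-0.58  0.34  0.27  1.5  -0.   -0.72]
shift [-0.0003 -0.0012 -0.0015] turn 0.15743171736198747
```

View pics/z3.png

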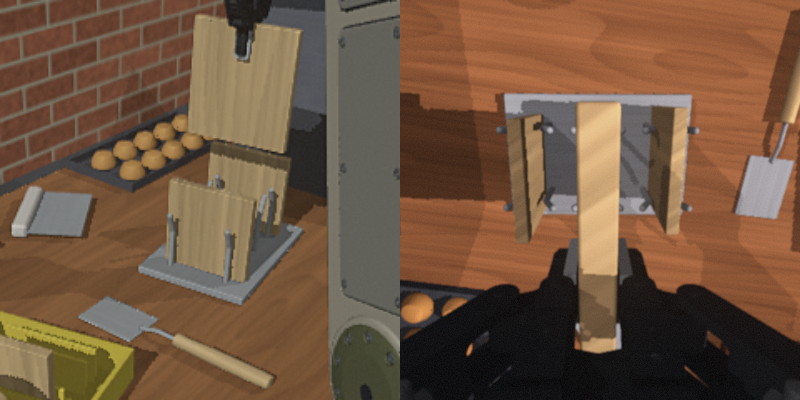

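The board hangs above the empty middle slot. In the wrist view its top edge runs from (599,104) to (600,350) in the picture, and the plate corners are at (504,95), (691,96) and (692,213).

```bash
python3 - <<'E'
from h import *
c=load('w3.png');zt=.350
f=lambda x,y,z:plane(c,x-280,y,z)[:2]
a=(f(578,103,zt)+f(620,104,zt))/2;b=(f(579,350,zt)+f(620,350,zt))/2
print('board',a,b,np.linalg.norm(f(578,103,zt)-f(620,104,zt)),np.degrees(np.arctan2(*(b-a)[::-1])))
A,B,C=f(504,95,.012),f(691,96,.012),f(692,213,.012)
print('plate',A,B,C,'centre',(A+C)/2,np.linalg.norm(A-B),np.linalg.norm(B-C),np.degrees(np.arctan2(*(A-B)[::-1])),np.degrees(np.arctan2(*(C-B)[::-1])))
# board side view: face corners on vertical plane at board's +y face
c=load('s3.png');n=np.array([-np.sin(np.radians(8)),np.cos(np.radians(8)),0]);p0=np.array([.5346,-.2548,.3])+n*.007
e=np.array([np.cos(np.radians(8)),np.sin(np.radians(8)),0])
for x,y in[(196,15),(302,33),(293,153),(189,133)]:
  o,d=ray(c,240+x*.6,20+y*.6);q=o+d*((p0-o)@n)/(d@n);print('face: along',((q-p0)@e).round(4),'z',q[2].round(4))
E
```

```text
board [ 0.46255315 -0.26391267] [ 0.55168902 -0.2508971 ] 0.012516893062829096 8.307585359994619
plate [ 0.47151644 -0.387311  ] [ 0.4379158  -0.14254862] [ 0.5983519  -0.10388093] centre [ 0.53493417 -0.24559597] 0.24705794033899062 0.16503009461355278 -82.18337335650347 13.550772916157008
face: along 0.0723 z 0.3496
face: along -0.078 z 0.348
face: along -0.0893 z 0.1884
face: along 0.0713 z 0.1828
```

Board and slot agree to about 1 mm. I'll descend into the flare and look again.

```bash
python3 -m jog '[[1,0,-0.0007,0.01,0.2],[1,0,0,0.02,0],[1,0,0,0.025,0],[1,0,0,0.02,0],[1,0,0,0.01,0]]'
python3 -m jog '[[1,0,0,0.01,0],[1,0,0,0.005,0],[1,0,0,0,0],[1,0,0,0,0]]'
python3 st.py 0.535 -0.2555 0.1437 188
python3 -c "
from h import *
shot('top','t4.png');shot('wrist','w4.png')
a=load('t4.png')['img'][130:250,380:530,::-1];b=load('w4.png')['img'][:,:,::-1]
cv2.imwrite('pics/z4.png',np.hstack([cv2.resize(b[40:290,190:450],(416,400)),cv2.resize(a,(384,400),interpolation=cv2.INTER_CUBIC)]))"
```

```text
clock: 8.65
tcp_pos: [0.5336, -0.2549, 0.2288]
orientation: [-0.002, -0.069, 0.998, 0.001]
wrist_force: [-0.6, 0.4, -2.5]
finger_gap: 0.0132
grip_force: 58.9
clock: 8.98
tcp_pos: [0.5352, -0.2561, 0.218]
orientation: [0.0, -0.069, 0.998, -0.0]
wrist_force: [0.1, 0.3, -1.4]
finger_gap: 0.0131
grip_force: 59.0
t 8.9833 tcp [ 0.5352 -0.2561  0.218 ] yaw -172.13 z [ 9.e-04 -7.e-04 -1.e+00] gap 0.013061946628801396 grip 58.961947560310364 F [ 0.1  0.3 -1.4] q [-0.58  0.36  0.05  1.26 -0.   -0.72]
shift [0.0002 0.0007 0.0743] turn -0.13431722777204413
```

View pics/z4.png

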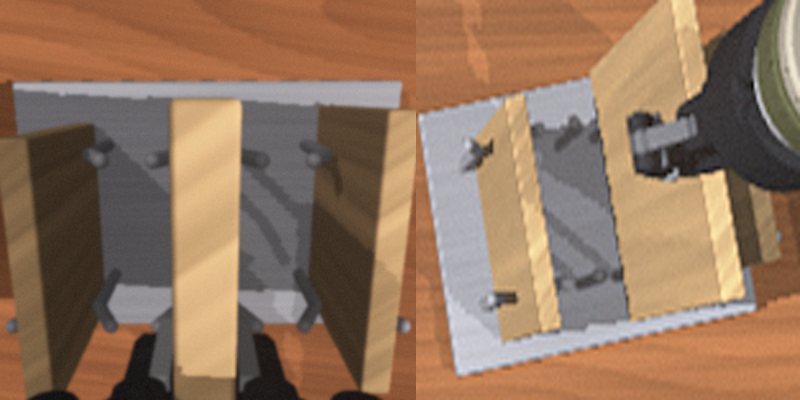

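The wrist view shows the two wire tips of the middle slot at (148,160) and (267,160). Their midpoint is column 207.5 and the board's is 206, so it's centred within about 1 mm. I'll continue down, watching the force.

```bash
python3 -m jog '[[1,0,0.0005,0.01,-0.1],[1,0,0,0.015,0],[1,0,0,0.01,0],[1,0,0,0,0]]'
python3 -m jog '[[1,0,0,0.01,0],[1,0,0,0.01,0],[1,0,0,0.007,0],[1,0,0,0,0],[1,0,0,0,0]]'
python3 st.py 0.535 -0.2555 0.1437 188
```

```text
clock: 9.42
tcp_pos: [0.5336, -0.2546, 0.1797]
orientation: [-0.002, -0.069, 0.998, 0.001]
wrist_force: [-0.8, 0.1, -1.9]
finger_gap: 0.0134
grip_force: 58.9
clock: 9.83
tcp_pos: [0.5345, -0.2552, 0.1547]
orientation: [-0.0, -0.069, 0.998, 0.0]
wrist_force: [0.5, -0.2, -1.1]
finger_gap: 0.0132
grip_force: 58.9
t 9.8333 tcp [ 0.5345 -0.2552  0.1547] yaw -172.04 z [-1.e-03  6.e-04 -1.e+00] gap 0.013198088190552687 grip 58.93631100654602 F [ 0.5 -0.2 -1.1] q [-0.58  0.39 -0.07  1.12 -0.   -0.72]
shift [-0.0005 -0.0004  0.011 ] turn -0.044027585870821895
```

```bash
python3 -m jog '[[1,0,0,0.004,0],[1,0,0,0.003,0],[1,0,0,0,0],[1,0,0,0,0]]'
python3 -m jog '[[1,0,0,0.002,0],[1,0,0,0,0],[1,0,0,0,0]]'
python3 -m jog '[[1,0,0,0.001,0],[1,0,0,0,0],[1,0,0,0,0]]'
```

```text
clock: 10.17
tcp_pos: [0.5348, -0.2554, 0.1483]
orientation: [-0.0, -0.069, 0.998, -0.0]
wrist_force: [-0.8, -0.1, -1.6]
finger_gap: 0.0133
grip_force: 58.9
clock: 10.42
tcp_pos: [0.5348, -0.2554, 0.1463]
orientation: [0.0, -0.069, 0.998, -0.0]
wrist_force: [0.8, -0.3, -2.3]
finger_gap: 0.0134
grip_force: 58.9
clock: 10.67
tcp_pos: [0.5348, -0.2554, 0.1453]
orientation: [-0.0, -0.069, 0.998, -0.0]
wrist_force: [0.8, -0.2, -2.4]
finger_gap: 0.0137
grip_force: 58.9
```

```bash
python3 -m jog '[[1,0,0,0.001,0],[1,0,0,0,0],[1,0,0,0,0]]'
python3 -m jog '[[1,0,0,0.001,0],[1,0,0,0,0],[1,0,0,0,0]]'
python3 -m jog '[[1,0,0,0.0005,0],[1,0,0,0,0],[1,0,0,0,0]]'
```

```text
clock: 10.92
tcp_pos: [0.5348, -0.2554, 0.1442]
orientation: [-0.0, -0.069, 0.998, -0.0]
wrist_force: [-0.2, 1.0, -1.9]
finger_gap: 0.0133
grip_force: 58.9
clock: 11.17
tcp_pos: [0.535, -0.2556, 0.1437]
orientation: [0.0, -0.069, 0.998, -0.0]
wrist_force: [-1.5, 1.1, 0.2]
finger_gap: 0.0131
grip_force: 59.5
clock: 11.42
tcp_pos: [0.535, -0.2556, 0.1437]
orientation: [0.0, -0.069, 0.998, -0.0]
wrist_force: [-1.6, -0.2, 5.2]
finger_gap: 0.0134
grip_force: 60.0
```

Contact came at exactly the expected height and the board is standing on the plate. I'll release it and check before retreating.

```bash
python3 -m jog '[[0.5,0,0,0,0],[0,0,0,0,0],[0,0,0,0,0],[0,0,0,0,0],[0,0,0,0,0]]'
python3 -m jog '[[0,0,0,-0.01,0],[0,0,0,-0.02,0],[0,0,0,-0.03,0],[0,0,0,-0.04,0],[0,0,0,-0.04,0]]'
python3 -m jog '[[0,-0.04,0,0,0],[0,-0.04,0,0,0],[0,-0.04,0,0,0],[0,0,0,0,0],[0,0,0,0,0]]'
python3 st.py
python3 -c "
from h import *
shot('side','s5.png');shot('top','t5.png')
a=load('s5.png')['img'][60:240,290:450,::-1];b=load('t5.png')['img'][120:250,370:530,::-1]
cv2.imwrite('pics/z5.png',np.hstack([cv2.resize(a,(400,450)),cv2.resize(b,(400,450))]))"
```

```text
clock: 11.83
tcp_pos: [0.5348, -0.2554, 0.1426]
orientation: [-0.0, -0.069, 0.998, 0.0]
wrist_force: [-0.3, -0.0, 0.3]
finger_gap: 0.0427
grip_force: 0.0
clock: 12.25
tcp_pos: [0.5341, -0.2549, 0.2843]
orientation: [-0.001, -0.069, 0.998, 0.0]
wrist_force: [1.1, -0.4, 0.8]
finger_gap: 0.0426
grip_force: 0.0
clock: 12.67
tcp_pos: [0.6553, -0.2382, 0.2801]
orientation: [-0.001, -0.07, 0.998, 0.001]
wrist_force: [-0.7, -0.1, -0.2]
finger_gap: 0.043
grip_force: 0.0
t 12.6667 tcp [ 0.6553 -0.2382  0.2801] yaw -171.92 z [-0.0029  0.0013 -1.    ] gap 0.0429865418464337 grip 0.0 F [-0.7 -0.1 -0.2] q [-0.46  0.58  0.54  1.54 -0.   -0.6 ]
```

View pics/z5.png

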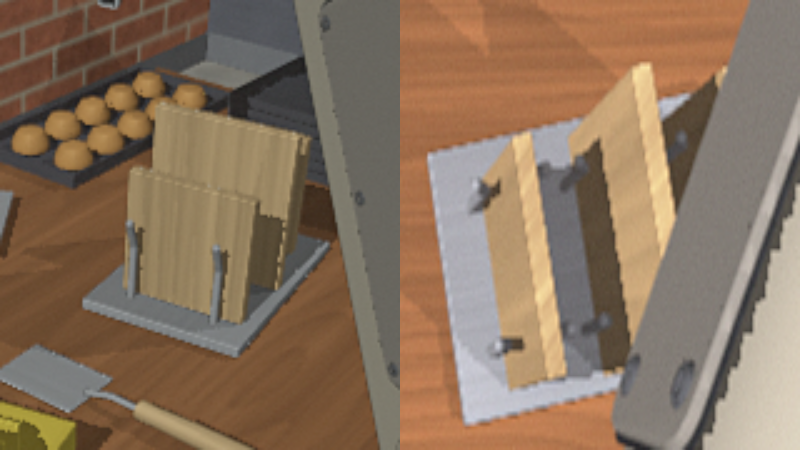

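The large board stands upright in the middle slot: top edge at (155-308, 105-140) in the side view, and between the wires in the top view. The racked board at +y is unmoved. The other is partly hidden, but nothing came near it. The arm is clear, with no contact force.

```bash
python3 -c "
from workcell import env
print(env.hand_in())"
```

```text
the job is handed in; nothing more can be done
None
```

The large board is standing upright on the plate in the rack's middle slot, lowered until it touched and then released, and the job was handed in at about 13 s; the left racked board looks unmoved, and the right one was partly hidden in the last pictures.

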